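# Strip the burn-in test rig

## Task

The burn-in test is over: take every twist-lock test plug out of the rig (turn it anticlockwise to its stop, then lift; do not wrench it) and put all the plugs in the parts tray, which stays on the bench. Leave all four ports of the rig, also those that held no plug, closed: swing each dust cover over and press it down until its catch clicks and holds it shut, and do not disturb the other things on the bench.

Things in the scene. Friction and masses are not known exactly. Their poses are not given: they have to be found in the camera images.
- rig: burn-in test rig, fixed: grey flat-topped box 170 (x) x 350 (y) x 60 mm high with four ports in a row along its y axis, 80 mm apart; origin at the centre of its underside, its -x side faces the robot
- port_1 (a point): centre of port 1's mouth on the rig's top; axes as the rig's. Mouth: 23 mm square plus slots out to 23 mm along rig x (white ticks); lip 4 mm. Its cover: plate 54 mm wide, 5 mm thick, reaching 83 mm from a hinge line along rig y, 50 mm behind the port (rig +x), 6 mm above the top. On its outer face, 54 mm from the hinge: round press pad 26 mm across, 4 mm high
- cover_1 (a joint): hinge of port 1's black dust cover, rad: 0 fully shut, about 1.75 standing open behind the port (away from the robot). A light spring lifts it. In the last 0.1 rad its front edge must be pressed past a sprung catch at the front (about 8 N on the pad), which clicks and then holds it at 0; unlatched it lies on the catch at about 0.1 or springs up
- port_2 (a point): centre of port 2's mouth on the rig's top; axes as the rig's. Mouth: 23 mm square plus slots out to 23 mm along rig x (white ticks); lip 4 mm. Its cover: plate 54 mm wide, 5 mm thick, reaching 83 mm from a hinge line along rig y, 50 mm behind the port (rig +x), 6 mm above the top. On its outer face, 54 mm from the hinge: round press pad 26 mm across, 4 mm high
- cover_2 (a joint): hinge of port 2's black dust cover, rad: 0 fully shut, about 1.75 standing open behind the port (away from the robot). A light spring lifts it. In the last 0.1 rad its front edge must be pressed past a sprung catch at the front (about 8 N on the pad), which clicks and then holds it at 0; unlatched it lies on the catch at about 0.1 or springs up
- port_3 (a point): centre of port 3's mouth on the rig's top; axes as the rig's. Mouth: 23 mm square plus slots out to 23 mm along rig x (white ticks); lip 4 mm. Its cover: plate 54 mm wide, 5 mm thick, reaching 83 mm from a hinge line along rig y, 50 mm behind the port (rig +x), 6 mm above the top. On its outer face, 54 mm from the hinge: round press pad 26 mm across, 4 mm high
- cover_3 (a joint): hinge of port 3's black dust cover, rad: 0 fully shut, about 1.75 standing open behind the port (away from the robot). A light spring lifts it. In the last 0.1 rad its front edge must be pressed past a sprung catch at the front (about 8 N on the pad), which clicks and then holds it at 0; unlatched it lies on the catch at about 0.1 or springs up
- port_4 (a point): centre of port 4's mouth on the rig's top; axes as the rig's. Mouth: 23 mm square plus slots out to 23 mm along rig x (white ticks); lip 4 mm. Its cover: plate 54 mm wide, 5 mm thick, reaching 83 mm from a hinge line along rig y, 50 mm behind the port (rig +x), 6 mm above the top. On its outer face, 54 mm from the hinge: round press pad 26 mm across, 4 mm high
- cover_4 (a joint): hinge of port 4's black dust cover, rad: 0 fully shut, about 1.75 standing open behind the port (away from the robot). A light spring lifts it. In the last 0.1 rad its front edge must be pressed past a sprung catch at the front (about 8 N on the pad), which clicks and then holds it at 0; unlatched it lies on the catch at about 0.1 or springs up
- plug_1: twist-lock plug (starts in port 1), 68 mm tall, 90 g. Origin: centre of its lower end; z up its axis; x along wing and lugs. Brass spigot 20 mm across with a lug bar 36 x 8 x 6 mm at its end; flange 40 mm across at 12-16 mm, resting on the rig's top; black body 30 mm across to 36 mm; grey wing 40 (x) x 14 (y) mm from 36 to 68 mm
- plug_1_grip (a point): grip point on plug 1's wing: on the axis, 58 mm above its origin, 10 mm below the wing's top. Locked, the wing stands 1.0 to 1.3 rad clockwise (from above) of the rig's x axis, lugs under the lip; turned anticlockwise to its stop, wing in line with rig x and the ticks, it lifts out (clear after 12 mm)
- plug_2: twist-lock plug (starts in port 2), 68 mm tall, 90 g. Origin: centre of its lower end; z up its axis; x along wing and lugs. Brass spigot 20 mm across with a lug bar 36 x 8 x 6 mm at its end; flange 40 mm across at 12-16 mm, resting on the rig's top; black body 30 mm across to 36 mm; grey wing 40 (x) x 14 (y) mm from 36 to 68 mm
- plug_2_grip (a point): grip point on plug 2's wing: on the axis, 58 mm above its origin, 10 mm below the wing's top. Locked, the wing stands 1.0 to 1.3 rad clockwise (from above) of the rig's x axis, lugs under the lip; turned anticlockwise to its stop, wing in line with rig x and the ticks, it lifts out (clear after 12 mm)
- plug_3: twist-lock plug (starts in port 3), 68 mm tall, 90 g. Origin: centre of its lower end; z up its axis; x along wing and lugs. Brass spigot 20 mm across with a lug bar 36 x 8 x 6 mm at its end; flange 40 mm across at 12-16 mm, resting on the rig's top; black body 30 mm across to 36 mm; grey wing 40 (x) x 14 (y) mm from 36 to 68 mm
- plug_3_grip (a point): grip point on plug 3's wing: on the axis, 58 mm above its origin, 10 mm below the wing's top. Locked, the wing stands 1.0 to 1.3 rad clockwise (from above) of the rig's x axis, lugs under the lip; turned anticlockwise to its stop, wing in line with rig x and the ticks, it lifts out (clear after 12 mm)
- plug_4: twist-lock plug (starts in port 4), 68 mm tall, 90 g. Origin: centre of its lower end; z up its axis; x along wing and lugs. Brass spigot 20 mm across with a lug bar 36 x 8 x 6 mm at its end; flange 40 mm across at 12-16 mm, resting on the rig's top; black body 30 mm across to 36 mm; grey wing 40 (x) x 14 (y) mm from 36 to 68 mm
- plug_4_grip (a point): grip point on plug 4's wing: on the axis, 58 mm above its origin, 10 mm below the wing's top. Locked, the wing stands 1.0 to 1.3 rad clockwise (from above) of the rig's x axis, lugs under the lip; turned anticlockwise to its stop, wing in line with rig x and the ticks, it lifts out (clear after 12 mm)
- tray: loose black parts tray, 150 (x) x 200 (y) x 30 mm high, walls and floor 4-5 mm thick; origin at the centre of its underside; stands to the left of the rig
- tape: bystander: roll of beige tape, 96 mm across, 36 mm high
- marker: bystander: blue marker pen 110 mm long, 12 mm thick
- driver: bystander: screwdriver with black handle
- spool: bystander: grey spool 56 mm across, 40 mm high
- flux: bystander: white bottle 44 mm across, 90 mm high
- board: bystander: loose green circuit board 100 x 160 mm with connectors, 18 mm high
There are look-alikes about, which are no part of the job. Several things look just like the tray: the one meant starts farthest to the robot's right.

How it is judged (in metres and radians):
At the end, for the whole second after the job is handed in: All covers latched (hinge under 0.04 rad), every plug present at rest wholly inside the tray (standing or lying, both ends within the walls, its lower end less than 45 mm above the tray's underside), the tray flat on the bench (value of joint each of cover_1, cover_2, cover_3, cover_4 below 0.04 rad and x of plug_1 in the frame of tray between -0.071 and 0.071 m and y of plug_1 in the frame of tray between -0.096 and 0.096 m and x of plug_1_grip in the frame of tray between -0.071 and 0.071 m and y of plug_1_grip in the frame of tray between -0.096 and 0.096 m and z of each of plug_1, plug_2, plug_3, plug_4 in the frame of tray below 0.045 m and linear speed of each of plug_1, plug_2, plug_3, plug_4 below 0.03 m/s and x of plug_2 in the frame of tray between -0.071 and 0.071 m and y of plug_2 in the frame of tray between -0.096 and 0.096 m and x of plug_2_grip in the frame of tray between -0.071 and 0.071 m and y of plug_2_grip in the frame of tray between -0.096 and 0.096 m and x of plug_3 in the frame of tray between -0.071 and 0.071 m and y of plug_3 in the frame of tray between -0.096 and 0.096 m and x of plug_3_grip in the frame of tray between -0.071 and 0.071 m and y of plug_3_grip in the frame of tray between -0.096 and 0.096 m and x of plug_4 in the frame of tray between -0.071 and 0.071 m and y of plug_4 in the frame of tray between -0.096 and 0.096 m and x of plug_4_grip in the frame of tray between -0.071 and 0.071 m and y of plug_4_grip in the frame of tray between -0.096 and 0.096 m and height (world z) of tray below 0.01 m and angle between tray's own z axis and vertical below 0.08 rad); the robot touches nothing.
It fails at once if a plug is wrenched: more than 60 N between it and the rig (contact force between any of plug_1, plug_2, plug_3, plug_4 and rig above 60 N).
It fails at once if something else on the bench is moved by more than 40 mm (distance of any of tape, marker, driver, spool, flux, board from where it was at the start of the episode above 0.04 m).
Of plug_1, plug_2, plug_3, plug_4 only 2 to 4 are there at a start; the rules pass over those that are not, and their reading is None.
At some moment in a run one of tray may be knocked a few centimetres aside while the robot is not near it.
Once in a run the grip may slacken for a moment while it holds something.
It also fails if it takes over 210 s, if anything falls off the work surface, if the arm or the gripper's body presses on something with over 40 N, if the wrist force passes 120 N, or if a joint passes its speed limit or range.

## Robot

A 7-joint arm with a two-finger parallel gripper is mounted at the origin on the work surface. World frame = base frame: x ahead of the robot, y to its left, z up, the work surface at z = 0. Lengths are in m, angles in degrees, forces in N, time in s.
With the tool pointing down it reaches from about 0.425 to 0.875 m from the base axis. Payload 4.7 kg.
Tool frame: the origin (TCP) lies at the centre of the arm's flange, where the gripper is bolted on; the fingertips stand 182 mm ahead of it and the grasp point (between the pads) lies 164 mm ahead of it (env.grip_depth is the distance from the TCP to the grasp point, in m); z points along the fingers, y is the line along which they close (so a half turn about z gives the same grasp; the last joint's range is limited). The gripper opens to 87 mm and grips with 3 to 60 N. Pads are 19 mm wide; open, the fingers measure 117 mm over their backs; the gripper's body (75 mm by 190 mm) begins 51 mm behind the grasp point.
Start: joints at [-68.348, 18.392, -4.016, 83.108, 1.295, 78.541, -3.26], TCP at [0.231, 0.607, 0.405] pointing down, gripper open.
Joint ranges: [-163.93, 163.93], [-17.29, 119.83], [-79.2, 71.16], [3.27, 140.29], [-89.18, 269.18], [5.43, 117.66], [-154.24, 154.24]. Speed limits (degrees/s): [147.25, 147.25, 180, 180, 180, 180, 180].

## Interface

Orientations are given as [roll, pitch, yaw] about the fixed x, y, z axes, in that order (R = Rz(yaw) Ry(pitch) Rx(roll)).
In Python, from cell import env gives the robot as it stands. The module is installed in compiled form; this text tells all that it offers.
- The arm moves only by the tool send_rows, never from a script. Its arguments are lists of equal length, an entry for each row: "xyz": the shift along the tool's x, y, z in m, a list of three; "rotation": the turn, a rotation vector about the tool's x, y, z in rad, a list of three; "jaw": the opening, from 0 (shut) to 1 (fully open). A call has 1 to 20 rows; each row shifts and turns the commanded pose from where the row before left it, along the tool's axes as they then stand; what a row does not reach is not made up. A row lasts 1/10 s, in which the tool goes at most 50 mm and 8.59 degrees, less where a joint would pass 70% of its speed; a pose out of reach is approached as far as the arm can. A call is refused whole if a number of a shift passes 0.05 or a number of a turn 0.15, either way. A call with a gripper value outside its range is refused whole. The fingers move at their own pace and stop on an object; "newtons" is the grip in N (left out, the last holds). Time passes only in rows, so rows that do not move let the fingers close. It gives the time, the measured TCP pose, the force, the opening and the grip force at its end, in the units of the state.
- env.get_obs(): the state, without advancing time (a new reading comes with each control period).
- env.read_camera(name): name is "scene" or "top" or "wrist"; returns a dict with "image" (480x640x3 uint8, blue, green, red), "fx", "fy", "cx", "cy" (pixels), "R" (3x3) and "t" (3): a world point X has camera coordinates R X + t. Camera axes: x right, y down, z forward; pixel columns grow to the right and rows downward; lengths in m; the calibration is good to about 2 mm. A picture is of the moment at which its call begins. There is no depth.
- env.sign_off(): hands the job in; it is judged then, once.
The state is a dict: "time_s": time; "qpos": joint angles; "joint_velocities": joint speeds; "effort": joint torques, N m; "tool_pos": TCP position; "tool_rot": TCP orientation; "force": force on the tool from outside, world axes, zero at the start; "wrist_torque": the same for the moment, N m; "grip_width": finger opening in m; "grasp_force": force on a finger pad.
Only numpy, scipy, OpenCV 4.12 (cv2) and the standard library are available. Lean on these libraries where they do the work, as an engineer would, in place of code of your own. Each camera call takes 0.05 s, during which the arm holds its last target. There are 200 camera calls.

## Working session

There is one attempt and no reset: what is moved stays moved. The work goes in short steps, Python scripts to look and compute and a tool call to move; the robot and the scene stay as the last step left them, time stands still between calls to the robot, and variables do not carry over. Pictures are saved under pics/ and viewed, at most 14 in all, crops included, and the job is handed in when it is done.

Besides the shell and the picture viewer there is one more tool, called in YAML: its name, and indented under it one key for each argument. send_rows: Moves the arm, as the interface text tells. Its arguments: {"type":"object","properties":{"xyz":{"type":"array"},"rotation":{"type":"array"},"jaw":{"type":"array"},"newtons":{"type":"number"}},"required":["xyz","rotation","jaw"]}

```bash
mkdir -p pics; python3 - <<'E'
from cell import env
import cv2,numpy as np
for n in ["scene","top"]:
    c=env.read_camera(n); cv2.imwrite(f"pics/{n}0.png",c["image"])
    print(n,c["fx"],c["cx"],c["cy"],np.round(c["R"],4).tolist(),np.round(c["t"],4).tolist())
o=env.get_obs();print(o)
E
```

```text
scene 580.3243537093523 327.5116985783577 241.76962347363227 [[0.5092, 0.8606, -0.0052], [0.553, -0.3319, -0.7642], [-0.6594, 0.3863, -0.6449]] [-0.2604, -0.2029, 2.1634]
top 604.5635015656686 320.2127376974125 245.0529940002464 [[0.0189, -0.9998, 0.008], [-0.9873, -0.0199, -0.1578], [0.1579, -0.005, -0.9874]] [0.0155, 0.5227, 1.4234]
{'time_s': 0.1, 'qpos': array([-68.3507449 ,  18.43591588,  -4.01636098,  83.16720308,
         1.29562448,  78.5401256 ,  -3.26052713]), 'joint_velocities': array([ 0.03747293, -0.14753371, -0.07698019, -0.14090978, -0.08010048,
        0.03528441,  0.05219538]), 'effort': array([-4.25312282e-04, -4.92568731e+01, -4.05983124e-01, -3.13400316e+01,
       -6.40881015e-02,  3.94188822e-02,  7.35150070e-05]), 'tool_pos': array([0.2312206 , 0.60729811, 0.40376443]), 'tool_rot': array([-1.79902024e+02,  5.71664360e-03,  1.59160713e+02]), 'force': array([ 0.09277939, -0.03336364,  0.17204633]), 'wrist_torque': array([ 0.01867907, -0.01220961,  0.00493985]), 'grasp_force': 0.0, 'grip_width': 0.0869329555695576}
```

View pics/scene0.png

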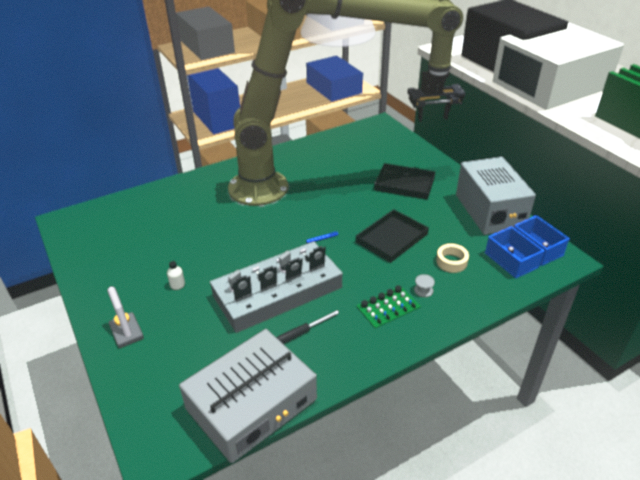

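View pics/top0.png

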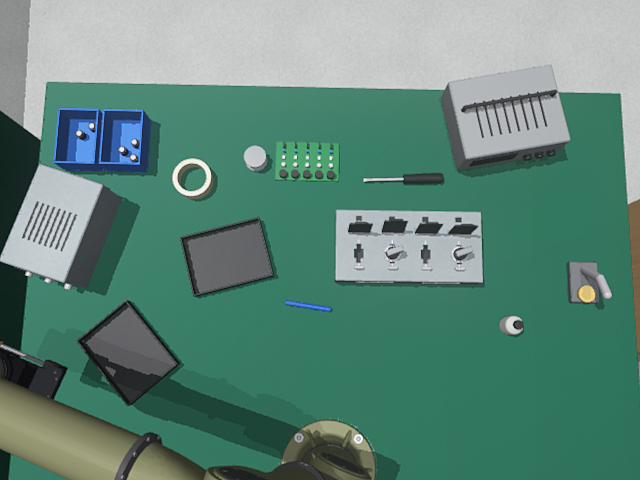

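The scene shows the rig in front of the arm, with the target tray just left of it at about (227,257) in the top view. A second tray is at about (128,352). I'll zoom in on the rig.

```bash
python3 - <<'E'
import cv2,numpy as np
a=cv2.imread("pics/top0.png")[200:295,325:495]
b=cv2.imread("pics/scene0.png")[230:335,200:350]
cv2.imwrite("pics/c1.png",cv2.resize(a,(800,int(95*800/170)),interpolation=cv2.INTER_CUBIC))
cv2.imwrite("pics/c2.png",cv2.resize(b,(800,560),interpolation=cv2.INTER_CUBIC))
E
```

```text
(no output)
```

View pics/c1.png

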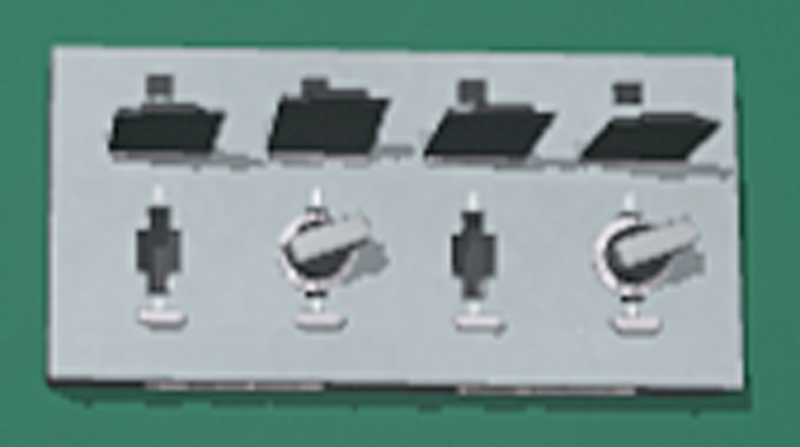

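View pics/c2.png

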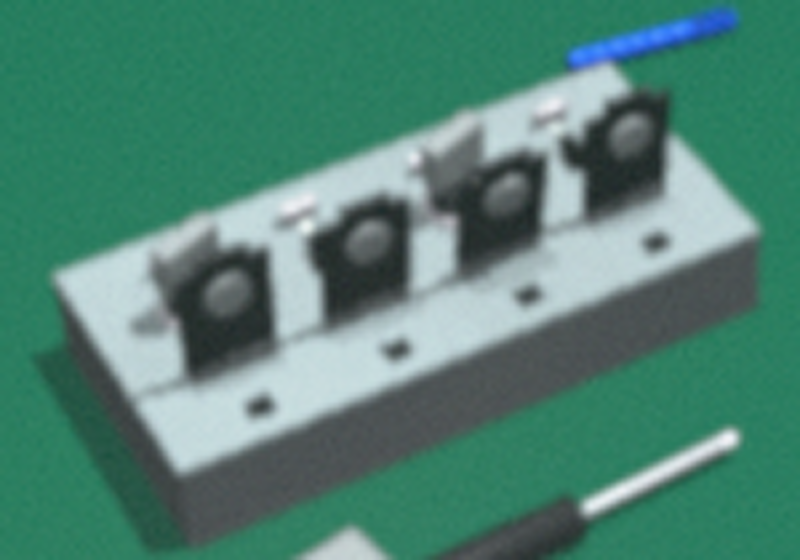

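The zoom shows plugs in the 2nd and 4th ports from the left (crop (317,245) and (637,250)). The 1st and 3rd ports are empty, and all four covers stand open. Next I'll work out positions.

```bash
cat > h.py <<'E'
from cell import env
import cv2,numpy as np
from scipy.spatial.transform import Rotation as Ro
def cam(n,save=None):
    c=env.read_camera(n); c["R"]=np.array(c["R"]);c["t"]=np.array(c["t"])
    if save: cv2.imwrite(save,c["image"])
    return c
def unproj(c,uv,z):
    d=c["R"].T@np.array([(uv[0]-c["cx"])/c["fx"],(uv[1]-c["cy"])/c["fy"],1]); o=-c["R"].T@c["t"]
    return o+d*(z-o[2])/d[2]
def proj(c,X):
    p=c["R"]@X+c["t"]; return np.array([c["fx"]*p[0]/p[2]+c["cx"],c["fy"]*p[1]/p[2]+c["cy"]])
def go(xyz,yaw):
    "tool-frame shift from measured pose (down-pointing) to TCP target"
    o=env.get_obs(); R=Ro.from_euler('xyz',o["tool_rot"],degrees=True); T=Ro.from_euler('xyz',[180,0,yaw],degrees=True)
    print("shift",np.round(R.inv().apply(np.array(xyz)-o["tool_pos"]),4),"rot",np.round((R.inv()*T).as_rotvec(),3),"yaw now",o["tool_rot"])
E
python3 - <<'E'
from h import *
c=cam("top")
P=lambda u,v,z:unproj(c,(325+(u+.5)/4.706-.5,200+(v+.5)/4.706-.5),z)
print("rig corners");C=[P(*q,.06) for q in [(52,47),(733,57),(745,385),(50,378)]]
for k in C: print(np.round(k,4))
print("c",np.mean(C,0))
for q in [(158,250),(317,250),(474,250),(630,252)]: print("port",np.round(P(*q,.06),4))
for q in [(330,238),(660,243)]: print("wingtop",np.round(P(*q,.06+.056),4))
# wing ends
for a,b in [((295,250),(368,225)),((620,252),(695,230))]:
    A=P(*a,.116);B=P(*b,.116);print("wing dir deg",np.degrees(np.arctan2(*(A-B)[[1,0]])),A,B)
g=c["image"]
T=[unproj(c,q,.03) for q in [(181,238),(260,219),(274,272),(196,296)]]
for k in T: print("tray",np.round(k,4))
print(np.mean(T,0))
E
```

```text
rig corners
[ 0.6068 -0.0098  0.06  ]
[ 0.6088 -0.3599  0.06  ]
[ 0.4397 -0.362   0.06  ]
[ 0.4363 -0.0114  0.06  ]
c [ 0.52288853 -0.18577118  0.06      ]
port [ 0.5026 -0.0652  0.06  ]
port [ 0.5042 -0.1459  0.06  ]
port [ 0.5058 -0.2257  0.06  ]
port [ 0.5064 -0.3051  0.06  ]
wingtop [ 0.5019 -0.1453  0.116 ]
wingtop [ 0.5027 -0.3066  0.116 ]
wing dir deg 110.11161761195794 [ 0.49562787 -0.12818064  0.116     ] [ 0.50869037 -0.16385318  0.116     ]
wing dir deg 107.46438776245999 [ 0.49783049 -0.28694808  0.116     ] [ 0.50944197 -0.32385495  0.116     ]
tray [0.5347 0.3659 0.03  ]
tray [0.5859 0.1748 0.03  ]
tray [0.4557 0.1364 0.03  ]
tray [0.394  0.3221 0.03  ]
[0.49258595 0.24979493 0.03      ]
```

send_rows:
  xyz:
    - [0,0,0]
    - [0,0,0]
    - [0,0,0]
    - [0,0,0]
    - [0,0,0]
    - [0,0,0]
    - [0,0,0]
  rotation:
    - [0,0,0.14]
    - [0,0,0.14]
    - [0,0,0.14]
    - [0,0,0.14]
    - [0,0,0.14]
    - [0,0,0.14]
    - [0,0,0.018]
  jaw: [1,1,1,0.5,0.5,0.5,0.5]

```text
time_s: 0.85
tool_pos: [0.2312, 0.6074, 0.4043]
tool_rot: [-180.0, 0.0, 109.9]
force: [-0.6, -0.3, 0.2]
grip_width: 0.063
grasp_force: 0.0
```

```bash
python3 -c "
from h import *
go([.504,-.146,.36],110)"
```

```text
shift [-8.012e-01 -4.000e-04  4.490e-02] rot [-0.     0.001 -0.001] yaw now [-1.79984304e+02  3.90103098e-02  1.09931264e+02]
```

send_rows:
  xyz:
    - [-0.04,0.01,0]
    - [-0.04,0.01,0]
    - [-0.04,0.01,0]
    - [-0.04,0.01,0]
    - [-0.04,0.01,0]
    - [-0.04,0.01,0]
    - [-0.04,0.0,0]
    - [-0.04,0.0,0]
    - [-0.04,0.0,0]
    - [-0.04,0.0,0]
    - [-0.04,0,0]
    - [-0.04,0,0]
    - [-0.04,0,0]
    - [-0.04,-0.01,0]
    - [-0.04,-0.01,0]
    - [-0.04,-0.01,0]
    - [-0.04,-0.01,0]
    - [-0.04,-0.01,0]
    - [-0.04,-0.01,0.02]
    - [-0.04,0,0.02]
  rotation:
    - [0,0,0]
    - [0,0,0]
    - [0,0,0]
    - [0,0,0]
    - [0,0,0]
    - [0,0,0]
    - [0,0,0]
    - [0,0,0]
    - [0,0,0]
    - [0,0,0]
    - [0,0,0]
    - [0,0,0]
    - [0,0,0]
    - [0,0,0]
    - [0,0,0]
    - [0,0,0]
    - [0,0,0]
    - [0,0,0]
    - [0,0,0]
    - [0,0,0]
  jaw: [0.5,0.5,0.5,0.5,0.5,0.5,0.5,0.5,0.5,0.5,0.5,0.5,0.5,0.5,0.5,0.5,0.5,0.5,0.5,0.5]

```text
time_s: 2.85
tool_pos: [0.5043, -0.1466, 0.3652]
tool_rot: [179.8, -0.0, 110.1]
force: [0.3, 0.8, 0.1]
grip_width: 0.0434
grasp_force: 0.0
```

send_rows:
  xyz:
    - [0,0,0]
    - [0,0,0]
  rotation:
    - [0,0,0]
    - [0,0,0]
  jaw: [0.5,0.5]

```text
time_s: 3.05
tool_pos: [0.5047, -0.1448, 0.3641]
tool_rot: [-179.9, -0.0, 110.0]
force: [0.8, 0.3, 0.5]
grip_width: 0.0435
grasp_force: 0.0
```

```bash
python3 -c "
from h import *
go([.504,-.146,.36],110)
c=cam('wrist','pics/w1.png');print(c['fx'],c['R'],c['t'])
for X in [(.504,-.146,.116),(.504,-.146,.06),(.503,-.066,.06)]: print(proj(c,np.array(X)))"
```

```text
shift [-0.0009 -0.001   0.0041] rot [-0.002 -0.    -0.   ] yaw now [-1.79895548e+02 -2.28494467e-02  1.09984960e+02]
374.65757452682004 [[ 0.94003315  0.34107789 -0.00188498]
 [ 0.32973966 -0.90734307  0.26076869]
 [ 0.08723211 -0.24575277 -0.96539947]] [-0.42382149 -0.31810814  0.27211741]
[312.10512423 251.74334142]
[312.25708145 230.0357527 ]
[348.24781024 130.08850115]
```

View pics/w1.png

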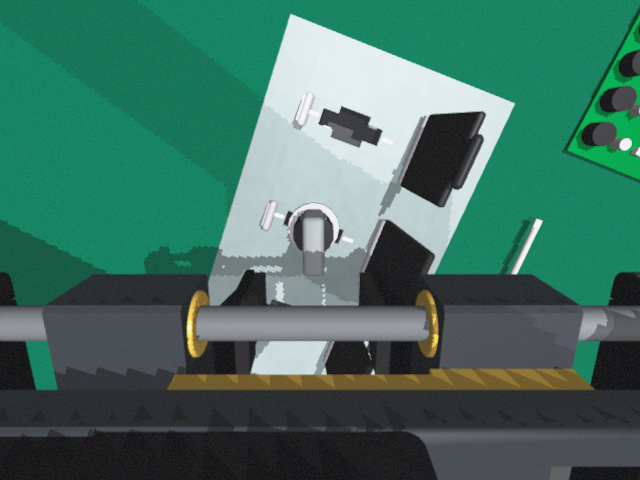

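The wing top is at about (313,250), as predicted, and lines up with the tool. I'm lowering and gripping now.

send_rows:
  xyz:
    - [0,-0.001,0.02]
    - [0,0,0.02]
    - [0,0,0.02]
    - [0,0,0.02]
    - [0,0,0.009]
    - [0,0,0]
    - [0,0,0]
    - [0,0,0]
    - [0,0,0]
    - [0,0,0]
    - [0,0,0]
    - [0,0,0]
    - [0,0,0]
    - [0,0,0]
  rotation:
    - [0,0,0]
    - [0,0,0]
    - [0,0,0]
    - [0,0,0]
    - [0,0,0]
    - [0,0,0]
    - [0,0,0]
    - [0,0,0]
    - [0,0,0]
    - [0,0,0]
    - [0,0,0]
    - [0,0,0]
    - [0,0,0]
    - [0,0,0]
  jaw: [0.5,0.5,0.5,0.5,0.5,0.5,0,0,0,0,0,0,0,0]
  newtons: 20

```text
time_s: 4.5
tool_pos: [0.5041, -0.1447, 0.2761]
tool_rot: [180.0, 0.0, 110.0]
force: [-0.4, 0.7, 3.2]
grip_width: 0.014
grasp_force: 20.0
```

send_rows:
  xyz:
    - [0,0,0]
    - [0,0,0]
    - [0,0,0]
    - [0,0,0]
    - [0,0,0]
    - [0,0,0]
    - [0,0,0]
    - [0,0,0]
    - [0,0,0]
    - [0,0,0]
    - [0,0,0]
    - [0,0,0]
    - [0,0,0]
    - [0,0,0]
    - [0,0,0]
    - [0,0,0]
  rotation:
    - [0,0,-0.08]
    - [0,0,-0.08]
    - [0,0,-0.08]
    - [0,0,-0.08]
    - [0,0,-0.08]
    - [0,0,-0.08]
    - [0,0,-0.08]
    - [0,0,-0.08]
    - [0,0,-0.08]
    - [0,0,-0.08]
    - [0,0,-0.08]
    - [0,0,-0.08]
    - [0,0,-0.08]
    - [0,0,-0.08]
    - [0,0,-0.05]
    - [0,0,0]
  jaw: [0,0,0,0,0,0,0,0,0,0,0,0,0,0,0,0]

```text
time_s: 6.1
tool_pos: [0.5038, -0.145, 0.2761]
tool_rot: [-180.0, -0.0, 177.0]
force: [-2.1, -0.2, 4.7]
grip_width: 0.0136
grasp_force: 20.0
```

```bash
python3 -c "
from h import *
o=env.get_obs();print(o['tool_pos'],o['tool_rot'],o['force'],o['wrist_torque'])"
```

```text
[ 0.5038157 -0.1449527  0.2760626] [-1.79999629e+02 -1.56347954e-02  1.77022716e+02] [-2.1270873  -0.20398929  4.68452164] [-0.03020012  0.43809983  0.05237523]
```

send_rows:
  xyz:
    - [0,0,0]
    - [0,0,0]
    - [0,0,0]
    - [0,0,0]
    - [0,0,0]
  rotation:
    - [0,0,-0.02]
    - [0,0,-0.02]
    - [0,0,-0.02]
    - [0,0,0]
    - [0,0,0]
  jaw: [0,0,0,0,0]

```text
time_s: 6.6
tool_pos: [0.5039, -0.1449, 0.276]
tool_rot: [-180.0, -0.0, -179.6]
force: [-1.7, -0.2, 5.0]
grip_width: 0.014
grasp_force: 20.0
```

```bash
python3 -c "
from h import *
o=env.get_obs();print(o['tool_pos'],o['tool_rot'],o['force'],o['wrist_torque'])"
```

```text
[ 0.50388375 -0.14485529  0.27604622] [-1.79993109e+02 -1.45968794e-02 -1.79590372e+02] [-1.68969911 -0.20847852  4.95685302] [-0.06960209  0.51221917  0.03472528]
```

send_rows:
  xyz:
    - [0,0,-0.002]
    - [0,0,-0.002]
    - [0,0,-0.002]
    - [0,0,0]
  rotation:
    - [0,0,0]
    - [0,0,0]
    - [0,0,0]
    - [0,0,0]
  jaw: [0,0,0,0]

```text
time_s: 7.0
tool_pos: [0.504, -0.1446, 0.2818]
tool_rot: [180.0, 0.0, -179.5]
force: [-0.2, 0.8, -1.0]
grip_width: 0.014
grasp_force: 20.0
```

send_rows:
  xyz:
    - [0,0,-0.01]
    - [0,0,-0.02]
    - [0,0,-0.025]
    - [0,0,-0.02]
    - [0,0.01,0]
    - [0,0.03,0]
    - [0,0.03,0]
    - [0,0.03,0]
    - [0,0.03,0]
    - [0.005,0.03,0]
    - [0.005,0.03,0]
    - [0.005,0.03,0]
    - [0.005,0.03,0]
    - [0,0,0]
  rotation:
    - [0,0,0]
    - [0,0,0]
    - [0,0,0]
    - [0,0,0]
    - [0,0,0]
    - [0,0,0]
    - [0,0,0]
    - [0,0,0]
    - [0,0,0]
    - [0,0,0]
    - [0,0,0]
    - [0,0,0]
    - [0,0,0]
    - [0,0,0]
  jaw: [0,0,0,0,0,0,0,0,0,0,0,0,0,0]

```text
time_s: 8.4
tool_pos: [0.4802, 0.1106, 0.3558]
tool_rot: [179.9, -0.1, -179.1]
force: [0.1, -0.3, -1.0]
grip_width: 0.0141
grasp_force: 20.0
```

```bash
python3 -c "
from h import *
c=cam('top','pics/top1.png')
c2=cam('scene')
cv2.imwrite('pics/t1.png',np.hstack([cv2.resize(c['image'][170:330,160:320],(480,480)),cv2.resize(c2['image'][150:310,260:420][:, :107],(320,480))]))
o=env.get_obs();print(o['tool_pos'],o['grip_width'])"
```

```text
[0.48128447 0.10614263 0.35600588] 0.013682040089202995
```

View pics/t1.png

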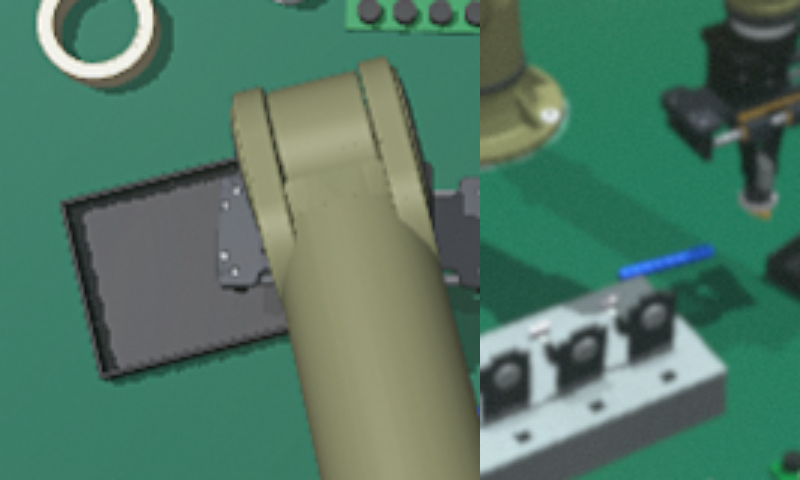

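The plug is held, and the tray hasn't moved: its left corners are still at (181,238) and (195,296). Carrying on to the tray.

send_rows:
  xyz:
    - [0,0.03,0]
    - [0,0.03,0]
    - [0,0.03,0]
    - [0,0.03,0]
    - [0,0.03,0]
    - [0,0.02,0.01]
    - [0,0.007,0.02]
    - [0,0,0.02]
    - [0,0,0.02]
    - [0,0,0.02]
    - [0,0,0.015]
    - [0,0,0.01]
    - [0,0,0.003]
    - [0,0,0]
  rotation:
    - [0,0,0]
    - [0,0,0]
    - [0,0,0]
    - [0,0,0]
    - [0,0,0]
    - [0,0,0]
    - [0,0,0]
    - [0,0,0]
    - [0,0,0]
    - [0,0,0]
    - [0,0,0]
    - [0,0,0]
    - [0,0,0]
    - [0,0,0]
  jaw: [0,0,0,0,0,0,0,0,0,0,0,0,0,0]

```text
time_s: 9.9
tool_pos: [0.4806, 0.282, 0.2386]
tool_rot: [-180.0, -0.0, -179.6]
force: [0.4, -0.4, -0.7]
grip_width: 0.0142
grasp_force: 20.0
```

send_rows:
  xyz:
    - [0,0,0.002]
    - [0,0,0.002]
    - [0,0,0.001]
    - [0,0,0]
  rotation:
    - [0,0,0]
    - [0,0,0]
    - [0,0,0]
    - [0,0,0]
  jaw: [0,0,0,0]

```text
time_s: 10.3
tool_pos: [0.4805, 0.2822, 0.2339]
tool_rot: [180.0, 0.0, -179.5]
force: [0.1, -0.6, -1.1]
grip_width: 0.0137
grasp_force: 20.0
```

send_rows:
  xyz:
    - [0,0,0.001]
    - [0,0,0.001]
    - [0,0,0]
    - [0,0,0]
  rotation:
    - [0,0,0]
    - [0,0,0]
    - [0,0,0]
    - [0,0,0]
  jaw: [0,0,0,0]

```text
time_s: 10.7
tool_pos: [0.4806, 0.2822, 0.2322]
tool_rot: [180.0, 0.0, -179.5]
force: [-0.7, -0.2, 2.4]
grip_width: 0.0139
grasp_force: 20.0
```

Touchdown. I'll open slowly, rise and move to the second plug.

send_rows:
  xyz:
    - [0,0,0]
    - [0,0,0]
    - [0,0,0]
    - [0,0,0]
    - [0,0,0]
    - [0,0,-0.01]
    - [0,0,-0.03]
    - [0,0,-0.03]
    - [0,0,-0.03]
    - [0,0,-0.03]
    - [0,0,0]
  rotation:
    - [0,0,0]
    - [0,0,0]
    - [0,0,0]
    - [0,0,0]
    - [0,0,0]
    - [0,0,0]
    - [0,0,0]
    - [0,0,0]
    - [0,0,0]
    - [0,0,0]
    - [0,0,0]
  jaw: [0.2,0.25,0.3,0.4,0.5,0.5,0.5,0.5,0.5,0.5,0.5]

```text
time_s: 11.8
tool_pos: [0.4817, 0.2827, 0.3675]
tool_rot: [179.7, 0.4, -179.5]
force: [0.8, 1.0, -0.9]
grip_width: 0.0433
grasp_force: 0.0
```

```bash
python3 -c "
from h import *
go([.506,-.3055,.362],180.4)"
```

```text
shift [-0.0195 -0.5884  0.0023] rot [0.006 0.008 0.001] yaw now [ 179.67899564    0.43917153 -179.54305516]
```

send_rows:
  xyz:
    - [-0.001,-0.0294,0]
    - [-0.001,-0.0294,0]
    - [-0.001,-0.0294,0]
    - [-0.001,-0.0294,0]
    - [-0.001,-0.0294,0]
    - [-0.001,-0.0294,0]
    - [-0.001,-0.0294,0]
    - [-0.001,-0.0294,0]
    - [-0.001,-0.0294,0]
    - [-0.001,-0.0294,0]
    - [-0.001,-0.0294,0]
    - [-0.001,-0.0294,0]
    - [-0.001,-0.0294,0]
    - [-0.001,-0.0294,0]
    - [-0.001,-0.0294,0]
    - [-0.001,-0.0294,0]
    - [-0.001,-0.0294,0]
    - [-0.001,-0.0294,0]
    - [-0.001,-0.0294,0]
    - [-0.001,-0.0294,0]
  rotation:
    - [0,0,0]
    - [0,0,0]
    - [0,0,0]
    - [0,0,0]
    - [0,0,0]
    - [0,0,0]
    - [0,0,0]
    - [0,0,0]
    - [0,0,0]
    - [0,0,0]
    - [0,0,0]
    - [0,0,0]
    - [0,0,0]
    - [0,0,0]
    - [0,0,0]
    - [0,0,0]
    - [0,0,0]
    - [0,0,0]
    - [0,0,0]
    - [0,0,0]
  jaw: [0.5,0.5,0.5,0.5,0.5,0.5,0.5,0.5,0.5,0.5,0.5,0.5,0.5,0.5,0.5,0.5,0.5,0.5,0.5,0.5]

```text
time_s: 13.8
tool_pos: [0.5051, -0.3066, 0.3616]
tool_rot: [180.0, -0.0, -179.5]
force: [-0.1, -0.4, -0.2]
grip_width: 0.0436
grasp_force: 0.0
```

send_rows:
  xyz:
    - [0,0,0]
    - [0,0,0]
    - [0,0,0]
    - [0,0,0]
    - [0,0,0]
    - [0,0,0]
    - [0,0,0]
    - [0,0,0]
    - [0,0,0]
    - [0,0,0]
    - [0,0,0]
  rotation:
    - [0,0,0.14]
    - [0,0,0.14]
    - [0,0,0.14]
    - [0,0,0.14]
    - [0,0,0.14]
    - [0,0,0.14]
    - [0,0,0.14]
    - [0,0,0.14]
    - [0,0,0.14]
    - [0,0,0.01]
    - [0,0,0]
  jaw: [0.5,0.5,0.5,0.5,0.5,0.5,0.5,0.5,0.5,0.5,0.5]

```text
time_s: 14.9
tool_pos: [0.5053, -0.3054, 0.3616]
tool_rot: [-180.0, -0.0, 107.9]
force: [0.5, -0.4, -0.2]
grip_width: 0.0435
grasp_force: 0.0
```

```bash
python3 -c "
from h import *
go([.505,-.305,.276],107.5)
c=cam('wrist','pics/w2.png');d=cam('top')
a=cv2.resize(c['image'][160:310,200:430],(460,300),interpolation=cv2.INTER_CUBIC)
b=cv2.resize(d['image'][215:300,170:285],(405,300),interpolation=cv2.INTER_CUBIC)
cv2.imwrite('pics/w2c.png',cv2.resize(np.hstack([a,b]),(800,277)))
for X in [(.505,-.305,.116)]: print(proj(c,np.array(X)))"
```

```text
shift [ 0.0005 -0.0001  0.0856] rot [-0.    -0.     0.007] yaw now [-1.79986736e+02 -1.45614555e-02  1.07884530e+02]
[313.02733047 250.75768518]
```

View pics/w2c.png

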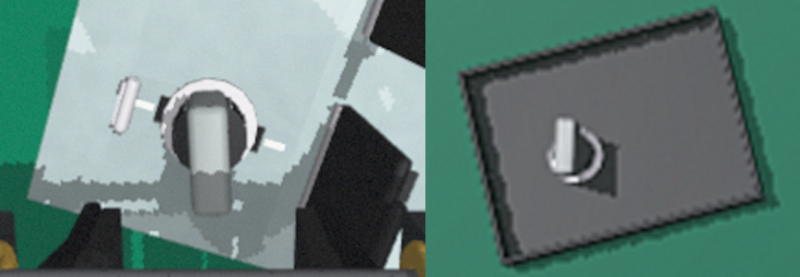

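The first plug stands in the tray. The second wing is in line with the tool, at about column 313, so I'm gripping and turning it.

send_rows:
  xyz:
    - [0,0,0.02]
    - [0,0,0.02]
    - [0,0,0.02]
    - [0,0,0.02]
    - [0,0,0.006]
    - [0,0,0]
    - [0,0,0]
    - [0,0,0]
    - [0,0,0]
    - [0,0,0]
    - [0,0,0]
    - [0,0,0]
    - [0,0,0]
    - [0,0,0]
  rotation:
    - [0,0,0]
    - [0,0,0]
    - [0,0,0]
    - [0,0,0]
    - [0,0,0]
    - [0,0,0]
    - [0,0,0]
    - [0,0,0]
    - [0,0,0]
    - [0,0,0]
    - [0,0,0]
    - [0,0,0]
    - [0,0,0]
    - [0,0,0]
  jaw: [0.5,0.5,0.5,0.5,0.5,0.5,0,0,0,0,0,0,0,0]
  newtons: 20

```text
time_s: 16.4
tool_pos: [0.5054, -0.3057, 0.2761]
tool_rot: [180.0, 0.0, 107.7]
force: [0.2, 1.0, 3.1]
grip_width: 0.0136
grasp_force: 20.0
```

send_rows:
  xyz:
    - [0,0,0]
    - [0,0,0]
    - [0,0,0]
    - [0,0,0]
    - [0,0,0]
    - [0,0,0]
    - [0,0,0]
    - [0,0,0]
    - [0,0,0]
    - [0,0,0]
    - [0,0,0]
    - [0,0,0]
    - [0,0,0]
    - [0,0,0]
    - [0,0,0]
    - [0,0,0]
  rotation:
    - [0,0,-0.08]
    - [0,0,-0.08]
    - [0,0,-0.08]
    - [0,0,-0.08]
    - [0,0,-0.08]
    - [0,0,-0.08]
    - [0,0,-0.08]
    - [0,0,-0.08]
    - [0,0,-0.08]
    - [0,0,-0.08]
    - [0,0,-0.08]
    - [0,0,-0.08]
    - [0,0,-0.08]
    - [0,0,-0.08]
    - [0,0,-0.08]
    - [0,0,0]
  jaw: [0,0,0,0,0,0,0,0,0,0,0,0,0,0,0,0]

```text
time_s: 18.0
tool_pos: [0.5053, -0.3057, 0.2761]
tool_rot: [180.0, 0.0, 176.5]
force: [-0.4, 1.1, 3.0]
grip_width: 0.0134
grasp_force: 20.0
```

send_rows:
  xyz:
    - [0,0,0]
    - [0,0,0]
    - [0,0,0]
    - [0,0,0]
    - [0,0,0]
  rotation:
    - [0,0,-0.02]
    - [0,0,-0.02]
    - [0,0,-0.02]
    - [0,0,0]
    - [0,0,0]
  jaw: [0,0,0,0,0]

```text
time_s: 18.5
tool_pos: [0.5054, -0.3054, 0.2761]
tool_rot: [179.9, 0.0, 179.9]
force: [-1.5, 2.5, 6.2]
grip_width: 0.0139
grasp_force: 20.0
```

```bash
python3 -c "
from h import *
o=env.get_obs();print(o['tool_pos'],o['tool_rot'],o['force'],o['wrist_torque'])"
```

```text
[ 0.50535905 -0.30539334  0.27611005] [1.79949221e+02 7.09648086e-03 1.79867787e+02] [-1.45309623  2.52326955  6.22908742] [ 0.538358   0.2767475 -0.0955663]
```

send_rows:
  xyz:
    - [0,0,-0.002]
    - [0,0,-0.002]
    - [0,0,-0.002]
    - [0,0,0]
  rotation:
    - [0,0,0]
    - [0,0,0]
    - [0,0,0]
    - [0,0,0]
  jaw: [0,0,0,0]

```text
time_s: 18.9
tool_pos: [0.5051, -0.3053, 0.2815]
tool_rot: [180.0, -0.0, 179.9]
force: [-0.3, 1.6, -0.8]
grip_width: 0.0137
grasp_force: 20.0
```

send_rows:
  xyz:
    - [0,0,-0.01]
    - [0,0,-0.02]
    - [0,0,-0.025]
    - [0,0,-0.02]
    - [0,0.01,0]
    - [0,0.03,0]
    - [0,0.03,0]
    - [0,0.03,0]
    - [0,0.03,0]
    - [0,0.03,0]
    - [0,0.03,0]
    - [0,0.03,0]
    - [0,0.03,0]
    - [0,0.03,0]
    - [0,0.03,0]
    - [0,0,0]
    - [0,0,0]
  rotation:
    - [0,0,0]
    - [0,0,0]
    - [0,0,0]
    - [0,0,0]
    - [0,0,0]
    - [0,0,0]
    - [0,0,0]
    - [0,0,0]
    - [0,0,0]
    - [0,0,0]
    - [0,0,0]
    - [0,0,0]
    - [0,0,0]
    - [0,0,0]
    - [0,0,0]
    - [0,0,0]
    - [0,0,0]
  jaw: [0,0,0,0,0,0,0,0,0,0,0,0,0,0,0,0,0]

```text
time_s: 20.6
tool_pos: [0.5054, 0.0053, 0.356]
tool_rot: [-180.0, -0.1, -180.0]
force: [-0.3, 0.1, -0.8]
grip_width: 0.0137
grasp_force: 20.0
```

```bash
python3 -c "
from h import *
c=cam('top','pics/top2.png')
a=cv2.imread('pics/top0.png').astype(int)[200:310,165:285];b=c['image'].astype(int)[200:310,165:285]
print('diff px',(np.abs(a-b).max(2)>40).sum(), np.argwhere(np.abs(a-b).max(2)>40).mean(0)+[200,165])
go([.5025,.2162,.356],180)"
```

```text
diff px 271 [263.05904059 217.84870849]
shift [0.0033 0.2121 0.    ] rot [-0.001 -0.001 -0.002] yaw now [-1.79955640e+02 -4.21838817e-02  1.79904425e+02]
```

The only change in the tray area is the standing plug, so the tray hasn't moved. Placing the second plug.

send_rows:
  xyz:
    - [0.003,0.01,0]
    - [0,0.03,0]
    - [0,0.03,0]
    - [0,0.03,0]
    - [0,0.03,0]
    - [0,0.03,0]
    - [0,0.03,0]
    - [0,0.02,0]
    - [0,0.002,0.01]
    - [0,0,0.02]
    - [0,0,0.02]
    - [0,0,0.02]
    - [0,0,0.02]
    - [0,0,0.015]
    - [0,0,0.01]
    - [0,0,0.005]
    - [0,0,0.002]
    - [0,0,0]
  rotation:
    - [0,0,0]
    - [0,0,0]
    - [0,0,0]
    - [0,0,0]
    - [0,0,0]
    - [0,0,0]
    - [0,0,0]
    - [0,0,0]
    - [0,0,0]
    - [0,0,0]
    - [0,0,0]
    - [0,0,0]
    - [0,0,0]
    - [0,0,0]
    - [0,0,0]
    - [0,0,0]
    - [0,0,0]
    - [0,0,0]
  jaw: [0,0,0,0,0,0,0,0,0,0,0,0,0,0,0,0,0,0]

```text
time_s: 22.45
tool_pos: [0.5035, 0.2164, 0.2351]
tool_rot: [180.0, 0.0, 179.9]
force: [0.2, 0.1, -0.8]
grip_width: 0.0139
grasp_force: 20.0
```

send_rows:
  xyz:
    - [0,0,0.001]
    - [0,0,0.001]
    - [0,0,0]
  rotation:
    - [0,0,0]
    - [0,0,0]
    - [0,0,0]
  jaw: [0,0,0]

```text
time_s: 22.75
tool_pos: [0.5033, 0.2165, 0.2331]
tool_rot: [180.0, 0.0, 179.9]
force: [-0.4, -0.0, -1.3]
grip_width: 0.0137
grasp_force: 20.0
```

send_rows:
  xyz:
    - [0,0,0.001]
    - [0,0,0]
    - [0,0,0]
    - [0,0,0]
    - [0,0,0]
    - [0,0,0]
    - [0,0,0]
    - [0,0,-0.01]
    - [0,0,-0.03]
    - [0,0,-0.03]
    - [0,0,-0.03]
    - [0,0,-0.03]
    - [0,0,0]
  rotation:
    - [0,0,0]
    - [0,0,0]
    - [0,0,0]
    - [0,0,0]
    - [0,0,0]
    - [0,0,0]
    - [0,0,0]
    - [0,0,0]
    - [0,0,0]
    - [0,0,0]
    - [0,0,0]
    - [0,0,0]
    - [0,0,0]
  jaw: [0,0,0.2,0.25,0.3,0.4,0.5,0.5,0.5,0,0,0,0]

```text
time_s: 24.05
tool_pos: [0.5046, 0.2167, 0.3674]
tool_rot: [179.7, 0.5, 179.9]
force: [0.3, -0.1, -0.1]
grip_width: 0.0192
grasp_force: 0.0
```

```bash
python3 -c "
from h import *
go([.63,-.0655,.365],180.4)"
```

```text
shift [-0.126  -0.2819  0.0021] rot [ 0.005  0.008 -0.009] yaw now [179.72841607   0.46288526 179.88533885]
```

send_rows:
  xyz:
    - [-0.0125,-0.028,0]
    - [-0.0125,-0.028,0]
    - [-0.0125,-0.028,0]
    - [-0.0125,-0.028,0]
    - [-0.0125,-0.028,0]
    - [-0.0125,-0.028,0]
    - [-0.0125,-0.028,0]
    - [-0.0125,-0.028,0]
    - [-0.0125,-0.028,0]
    - [-0.0125,-0.028,0]
    - [0,0,0.02]
    - [0,0,0.02]
    - [0,0,0.02]
    - [0,0,0]
  rotation:
    - [0,0,0]
    - [0,0,0]
    - [0,0,0]
    - [0,0,0]
    - [0,0,0]
    - [0,0,0]
    - [0,0,0]
    - [0,0,0]
    - [0,0,0]
    - [0,0,0]
    - [0,0,0]
    - [0,0,0]
    - [0,0,0]
    - [0,0,0]
  jaw: [0,0,0,0,0,0,0,0,0,0,0,0,0,0]

```text
time_s: 25.45
tool_pos: [0.6264, -0.0636, 0.2984]
tool_rot: [180.0, -0.4, 179.9]
force: [-0.1, -0.5, -0.5]
grip_width: 0.0001
grasp_force: 0.0
```

```bash
python3 -c "
from h import *
c=cam('top');
cv2.imwrite('pics/t3.png',cv2.resize(c['image'][190:310,160:320],(800,600)))
go([.61,-.065,.302],180.4)"
```

```text
shift [ 0.017  -0.0013 -0.0016] rot [ 0.    -0.003 -0.009] yaw now [179.99980619  -0.19938263 179.89807917]
```

View pics/t3.png

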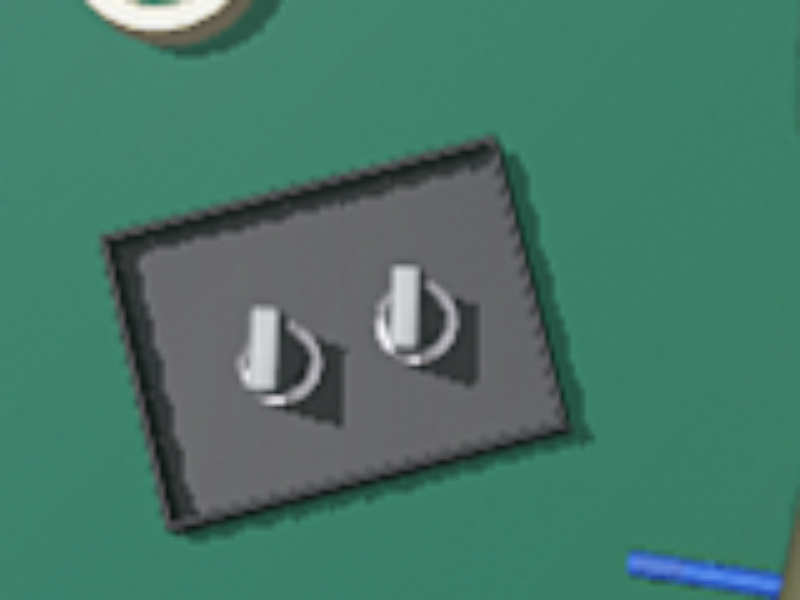

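Both plugs stand in the tray, at crop (263,355) and (406,310). Next is the left cover.

send_rows:
  xyz:
    - [0.02,-0.001,0]
    - [0.02,0,0]
    - [0.016,0,0]
    - [0.0075,0,0]
    - [0.0075,0,0]
    - [0.007,0,0.002]
    - [0.006,0,0.002]
    - [0.006,0,0.003]
    - [0.006,0,0.004]
    - [0.006,0,0.004]
    - [0.005,0,0.006]
    - [0.005,0,0.006]
    - [0.004,0,0.006]
    - [0.003,0,0.004]
    - [0.003,0,0.004]
    - [0,0,0]
  rotation:
    - [0,0,0]
    - [0,0,0]
    - [0,0,0]
    - [0,0,0]
    - [0,0,0]
    - [0,0,0]
    - [0,0,0]
    - [0,0,0]
    - [0,0,0]
    - [0,0,0]
    - [0,0,0]
    - [0,0,0]
    - [0,0,0]
    - [0,0,0]
    - [0,0,0]
    - [0,0,0]
  jaw: [0,0,0,0,0,0,0,0,0,0,0,0,0,0,0,0]

```text
time_s: 27.1
tool_pos: [0.5055, -0.0646, 0.2605]
tool_rot: [180.0, -0.0, 179.9]
force: [-0.0, -0.6, 0.7]
grip_width: 0.0008
grasp_force: 0.3
```

Force is small, as expected when resting on the catch. I'll press down in small steps.

send_rows:
  xyz:
    - [0.003,0,0.001]
    - [0.002,0,0.001]
    - [0,0,0.001]
    - [0,0,0.001]
    - [0,0,0.001]
    - [0,0,0]
  rotation:
    - [0,0,0]
    - [0,0,0]
    - [0,0,0]
    - [0,0,0]
    - [0,0,0]
    - [0,0,0]
  jaw: [0,0,0,0,0,0]

```text
time_s: 27.7
tool_pos: [0.5005, -0.0646, 0.2558]
tool_rot: [180.0, -0.0, 179.9]
force: [-0.3, -0.3, -0.2]
grip_width: 0.0004
grasp_force: 0.2
```

send_rows:
  xyz:
    - [0,0,0.001]
    - [0,0,0.001]
    - [0,0,0.001]
    - [0,0,0]
  rotation:
    - [0,0,0]
    - [0,0,0]
    - [0,0,0]
    - [0,0,0]
  jaw: [0,0,0,0]

```text
time_s: 28.1
tool_pos: [0.5004, -0.0649, 0.2548]
tool_rot: [179.9, -0.1, 179.9]
force: [-6.6, 1.7, 20.4]
grip_width: 0.0006
grasp_force: 10.3
```

```bash
python3 -c "
from h import *
c=cam('top');d=cam('scene')
a=cv2.resize(c['image'][200:295,325:495],(680,380),interpolation=cv2.INTER_CUBIC)
b=cv2.resize(d['image'][225:335,200:350],(680,499),interpolation=cv2.INTER_CUBIC)
cv2.imwrite('pics/r1.png',cv2.resize(np.vstack([a,b]),(464,600)))"
```

```text
(no output)
```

View pics/r1.png

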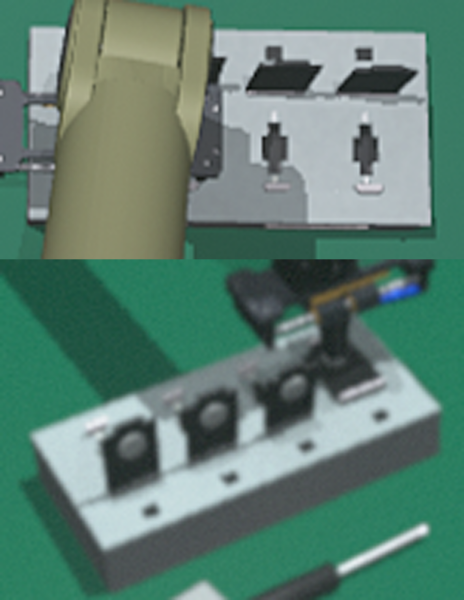

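The cover is down on a hard stop (20 N at z 0.2548), so it should be latched. Moving on to the next cover.

send_rows:
  xyz:
    - [0,0,-0.01]
    - [0,0,-0.035]
    - [0,0,-0.035]
    - [0,0,-0.035]
    - [-0.025,-0.016,0]
    - [-0.025,-0.016,0]
    - [-0.025,-0.016,0]
    - [-0.025,-0.016,0]
    - [-0.026,-0.016,0]
    - [0,0,0]
    - [0,0,0.03]
    - [0,0,0.036]
    - [0,0,0]
    - [0,0,0]
  rotation:
    - [0,0,0]
    - [0,0,0]
    - [0,0,0]
    - [0,0,0]
    - [0,0,0]
    - [0,0,0]
    - [0,0,0]
    - [0,0,0]
    - [0,0,0]
    - [0,0,0]
    - [0,0,0]
    - [0,0,0]
    - [0,0,0]
    - [0,0,0]
  jaw: [0,0,0,0,0,0,0,0,0,0,0,0,0,0]

```text
time_s: 29.6
tool_pos: [0.6258, -0.1444, 0.3014]
tool_rot: [180.0, -0.1, 179.9]
force: [0.9, -0.0, 0.6]
grip_width: 0.0005
grasp_force: 0.0
```

send_rows:
  xyz:
    - [0.02,0,0]
    - [0.02,0,0]
    - [0.016,0,0]
    - [0.0075,0,0]
    - [0.0075,0,0]
    - [0.007,0,0.002]
    - [0.006,0,0.002]
    - [0.006,0,0.003]
    - [0.006,0,0.004]
    - [0.006,0,0.004]
    - [0.005,0,0.006]
    - [0.005,0,0.006]
    - [0.004,0,0.006]
    - [0.003,0,0.004]
    - [0.003,0,0.004]
    - [0.002,0,0.002]
    - [0,0,0.002]
    - [0,0,0.002]
    - [0,0,0.001]
    - [0,0,0.001]
  rotation:
    - [0,0,0]
    - [0,0,0]
    - [0,0,0]
    - [0,0,0]
    - [0,0,0]
    - [0,0,0]
    - [0,0,0]
    - [0,0,0]
    - [0,0,0]
    - [0,0,0]
    - [0,0,0]
    - [0,0,0]
    - [0,0,0]
    - [0,0,0]
    - [0,0,0]
    - [0,0,0]
    - [0,0,0]
    - [0,0,0]
    - [0,0,0]
    - [0,0,0]
  jaw: [0,0,0,0,0,0,0,0,0,0,0,0,0,0,0,0,0,0,0,0]

```text
time_s: 31.6
tool_pos: [0.5032, -0.1448, 0.2547]
tool_rot: [180.0, 0.1, 179.9]
force: [-4.3, 0.6, 21.2]
grip_width: 0.0006
grasp_force: 10.5
```

send_rows:
  xyz:
    - [0,0,0.001]
    - [0,0,0]
  rotation:
    - [0,0,0]
    - [0,0,0]
  jaw: [0,0]

```text
time_s: 31.8
tool_pos: [0.5032, -0.1449, 0.2547]
tool_rot: [179.9, 0.1, 179.9]
force: [-6.0, 2.5, 22.1]
grip_width: 0.0004
grasp_force: 11.3
```

send_rows:
  xyz:
    - [0,0,-0.01]
    - [0,0,-0.035]
    - [0,0,-0.035]
    - [0,0,-0.035]
    - [-0.025,-0.016,0]
    - [-0.025,-0.016,0]
    - [-0.025,-0.016,0]
    - [-0.025,-0.016,0]
    - [-0.025,-0.016,0]
    - [0,0,0]
    - [0,0,0.03]
    - [0,0,0.036]
    - [0,0,0]
    - [0,0,0]
  rotation:
    - [0,0,0]
    - [0,0,0]
    - [0,0,0]
    - [0,0,0]
    - [0,0,0]
    - [0,0,0]
    - [0,0,0]
    - [0,0,0]
    - [0,0,0]
    - [0,0,0]
    - [0,0,0]
    - [0,0,0]
    - [0,0,0]
    - [0,0,0]
  jaw: [0,0,0,0,0,0,0,0,0,0,0,0,0,0]

```text
time_s: 33.2
tool_pos: [0.6269, -0.2245, 0.3005]
tool_rot: [180.0, -0.1, 179.9]
force: [0.7, -0.8, 0.5]
grip_width: 0.0006
grasp_force: 0.0
```

send_rows:
  xyz:
    - [0.02,0,0]
    - [0.02,0,0]
    - [0.016,0,0]
    - [0.0075,0,0]
    - [0.0075,0,0]
    - [0.007,0,0.002]
    - [0.006,0,0.002]
    - [0.006,0,0.003]
    - [0.006,0,0.004]
    - [0.006,0,0.004]
    - [0.005,0,0.006]
    - [0.005,0,0.006]
    - [0.004,0,0.006]
    - [0.003,0,0.004]
    - [0.003,0,0.004]
    - [0.002,0,0.002]
    - [0,0,0.002]
    - [0,0,0.002]
    - [0,0,0.001]
    - [0,0,0.001]
  rotation:
    - [0,0,0]
    - [0,0,0]
    - [0,0,0]
    - [0,0,0]
    - [0,0,0]
    - [0,0,0]
    - [0,0,0]
    - [0,0,0]
    - [0,0,0]
    - [0,0,0]
    - [0,0,0]
    - [0,0,0]
    - [0,0,0]
    - [0,0,0]
    - [0,0,0]
    - [0,0,0]
    - [0,0,0]
    - [0,0,0]
    - [0,0,0]
    - [0,0,0]
  jaw: [0,0,0,0,0,0,0,0,0,0,0,0,0,0,0,0,0,0,0,0]

```text
time_s: 35.2
tool_pos: [0.5042, -0.225, 0.2546]
tool_rot: [179.9, 0.1, 179.9]
force: [-6.3, 4.7, 26.1]
grip_width: 0.0006
grasp_force: 13.1
```

send_rows:
  xyz:
    - [0,0,0]
    - [0,0,0]
  rotation:
    - [0,0,0]
    - [0,0,0]
  jaw: [0,0]

```text
time_s: 35.4
tool_pos: [0.5041, -0.225, 0.2548]
tool_rot: [179.9, 0.1, 179.9]
force: [-3.7, 2.5, 22.1]
grip_width: 0.0006
grasp_force: 10.6
```

send_rows:
  xyz:
    - [0,0,-0.01]
    - [0,0,-0.035]
    - [0,0,-0.035]
    - [0,0,-0.035]
    - [-0.025,-0.016,0]
    - [-0.025,-0.016,0]
    - [-0.025,-0.016,0]
    - [-0.025,-0.016,0]
    - [-0.025,-0.016,0]
    - [0,0,0]
    - [0,0,0.03]
    - [0,0,0.035]
    - [0,0,0]
    - [0,0,0]
  rotation:
    - [0,0,0]
    - [0,0,0]
    - [0,0,0]
    - [0,0,0]
    - [0,0,0]
    - [0,0,0]
    - [0,0,0]
    - [0,0,0]
    - [0,0,0]
    - [0,0,0]
    - [0,0,0]
    - [0,0,0]
    - [0,0,0]
    - [0,0,0]
  jaw: [0,0,0,0,0,0,0,0,0,0,0,0,0,0]

```text
time_s: 36.8
tool_pos: [0.6276, -0.3045, 0.3015]
tool_rot: [179.9, -0.1, 179.9]
force: [0.1, -0.5, 0.1]
grip_width: 0.0006
grasp_force: 0.0
```

send_rows:
  xyz:
    - [0.02,0,0]
    - [0.02,0,0]
    - [0.016,0,0]
    - [0.0075,0,0]
    - [0.0075,0,0]
    - [0.007,0,0.002]
    - [0.006,0,0.002]
    - [0.006,0,0.003]
    - [0.006,0,0.004]
    - [0.006,0,0.004]
    - [0.005,0,0.006]
    - [0.005,0,0.006]
    - [0.004,0,0.006]
    - [0.003,0,0.004]
    - [0.003,0,0.004]
    - [0.003,0,0.002]
    - [0,0,0.002]
    - [0,0,0.002]
    - [0,0,0.001]
    - [0,0,0.001]
  rotation:
    - [0,0,0]
    - [0,0,0]
    - [0,0,0]
    - [0,0,0]
    - [0,0,0]
    - [0,0,0]
    - [0,0,0]
    - [0,0,0]
    - [0,0,0]
    - [0,0,0]
    - [0,0,0]
    - [0,0,0]
    - [0,0,0]
    - [0,0,0]
    - [0,0,0]
    - [0,0,0]
    - [0,0,0]
    - [0,0,0]
    - [0,0,0]
    - [0,0,0]
  jaw: [0,0,0,0,0,0,0,0,0,0,0,0,0,0,0,0,0,0,0,0]

```text
time_s: 38.8
tool_pos: [0.504, -0.3049, 0.2548]
tool_rot: [180.0, 0.1, 179.9]
force: [-2.3, 3.6, 18.2]
grip_width: 0.0006
grasp_force: 9.2
```

send_rows:
  xyz:
    - [0,0,0]
    - [0,0,0]
  rotation:
    - [0,0,0]
    - [0,0,0]
  jaw: [0,0]

```text
time_s: 39.0
tool_pos: [0.5039, -0.3048, 0.2549]
tool_rot: [180.0, 0.1, 179.9]
force: [-0.5, 3.3, 13.9]
grip_width: 0.0002
grasp_force: 6.9
```

send_rows:
  xyz:
    - [0,0,-0.01]
    - [0,0,-0.035]
    - [0,0,-0.035]
    - [0,0,-0.035]
    - [0,0,-0.035]
    - [0,-0.03,0]
    - [0,-0.03,0]
    - [0,-0.03,0]
    - [0,-0.03,0]
    - [0,-0.03,0]
    - [0,-0.03,0]
    - [0,-0.03,0]
    - [0,-0.03,0]
    - [0,-0.03,0]
    - [0,0,0]
    - [0,0,0]
  rotation:
    - [0,0,0]
    - [0,0,0]
    - [0,0,0]
    - [0,0,0]
    - [0,0,0]
    - [0,0,0]
    - [0,0,0]
    - [0,0,0]
    - [0,0,0]
    - [0,0,0]
    - [0,0,0]
    - [0,0,0]
    - [0,0,0]
    - [0,0,0]
    - [0,0,0]
    - [0,0,0]
  jaw: [0,0,0,0,0,0,0,0,0,0,0,0,0,0,0,0]

```text
time_s: 40.6
tool_pos: [0.5018, -0.5753, 0.4015]
tool_rot: [179.9, -0.1, 179.8]
force: [0.6, 1.2, -0.0]
grip_width: 0.0005
grasp_force: 0.0
```

```bash
python3 -c "
from h import *
c=cam('top');d=cam('scene')
a=cv2.resize(c['image'][190:310,165:500],(800,287),interpolation=cv2.INTER_CUBIC)
b=cv2.resize(d['image'][220:335,195:515],(800,288),interpolation=cv2.INTER_CUBIC)
cv2.imwrite('pics/r2.png',np.vstack([a,b]))"
```

```text
(no output)
```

View pics/r2.png

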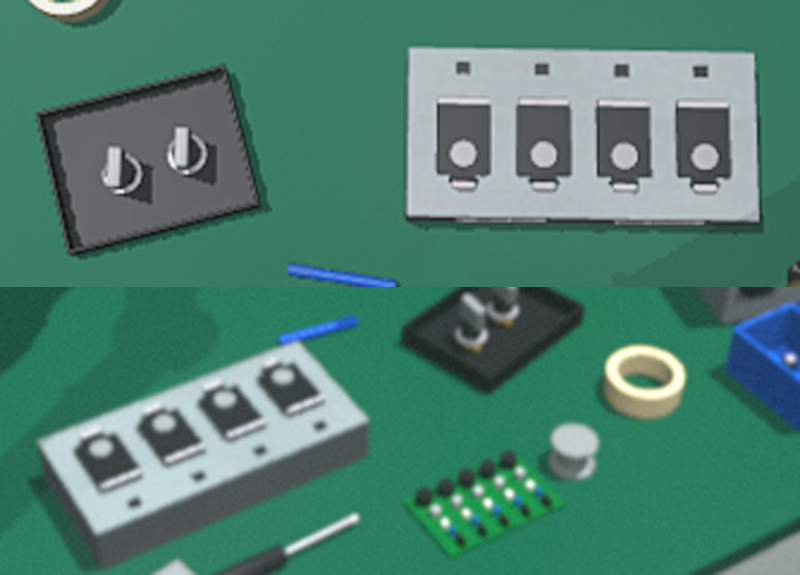

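All four covers lie flat and look alike, with their pads in a row at crop y≈155. Both plugs stand in the tray and the bystanders haven't moved. Handing in.

```bash
python3 -c "
from h import *
print(env.sign_off())"
```

```text
the job is handed in; nothing more can be done
None
```

I handed in the job at about 41 s of the 210 s: both plugs (the rig held only two) are standing in the tray, and all four covers are pressed down to their stops and look latched in the final pictures; `sign_off` returned no verdict.

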